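Fetch the drill jig from among the pots

TASK

The aluminium drill jig is hemmed in by three pots on the grey mat. First clear all three pots (red spray can, blue drill-bit pot, yellow paste jar) onto the green mat, and only then fetch the jig and lay it inside the orange outline on the steel drilling plate, lengthwise with the outline and let go. After that put each pot back on the grey mat, centred on the ring of its own colour, keeping the pots upright all the while.

Things in the scene. Friction and masses are not known exactly. Their poses are not given: they have to be found in the camera images.
- can_mid (a point): red spray can with an aluminium shoulder and white nozzle, about 0.2 kg; the straight red wall reaches 82 mm up. 46 mm diameter, 100 mm tall in all, round and upright; the point is at its centre, half-way up (50 mm above its foot), z is its own upright axis
- bits_mid (a point): blue pot with five drill bits fixed in it that stick out at the top, about 0.25 kg; the straight blue wall reaches 82 mm up. 46 mm diameter, 100 mm tall in all, round and upright; the point is at its centre, half-way up (50 mm above its foot), z is its own upright axis
- paste_mid (a point): yellow cutting-paste jar with a black screw cap, about 0.22 kg; the straight yellow wall reaches 78 mm up, the cap is 43 mm wide. 46 mm diameter, 100 mm tall in all, round and upright; the point is at its centre, half-way up (50 mm above its foot), z is its own upright axis
- jig_mid (a point): drill jig: plain aluminium bar with three flat brass bushes on top, 34 mm wide (its x), 120 mm long (its y), 26 mm tall, about 0.3 kg, lying flat on the grey mat; the point is at its centre, half-way up (13 mm above its underside). Either end may face either way. Each pot starts about 14 mm from its long sides (two on the robot's side, one beyond), so that a gripper reaches it only when they are cleared
- ring_red: a thin painted red ring, 66 mm outside and 48 mm inside diameter, flat on the grey mat: the home of the red spray can. Origin at its centre on the mat's top face (4 mm above the table); nothing sticks up. The three rings lie 54 mm in front of or behind the jig's middle; which is where changes
- ring_blue: a thin painted blue ring, 66 mm outside and 48 mm inside diameter, flat on the grey mat: the home of the blue drill-bit pot. Origin at its centre on the mat's top face (4 mm above the table); nothing sticks up. The three rings lie 54 mm in front of or behind the jig's middle; which is where changes
- ring_yellow: a thin painted yellow ring, 66 mm outside and 48 mm inside diameter, flat on the grey mat: the home of the yellow paste jar. Origin at its centre on the mat's top face (4 mm above the table); nothing sticks up. The three rings lie 54 mm in front of or behind the jig's middle; which is where changes
- park_top (a point): green mat, the side area for the pots: fixed, 200 mm (its x) by 170 mm (its y), 4 mm thick; the point is the centre of its top face. It lies left or right of the grey mat
- plate_spot (a point): steel drilling plate, fixed, 130 mm (its x) by 180 mm (its y), 12 mm thick, flat, with a painted orange outline in its middle, 51 mm by 137 mm inside, long along the plate's y; the point is the centre of the outline on the plate's top face. It lies on the side opposite the green mat

How it is judged (in metres and radians):
On the way, in this order (a step that is already met when the one before it is completed fails the run):
1. all three pots stand upright and released on the green mat (x of can_mid in the frame of park_top between -0.1 and 0.1 m and y of can_mid in the frame of park_top between -0.085 and 0.085 m and z of can_mid in the frame of park_top between 0.044 and 0.056 m and linear speed of each of can, bits, paste below 0.03 m/s and angle between each of can_mid, bits_mid, paste_mid's own z axis and vertical below 0.12 rad and contact force between the fingers and can below 0.1 N and x of bits_mid in the frame of park_top between -0.1 and 0.1 m and y of bits_mid in the frame of park_top between -0.085 and 0.085 m and z of bits_mid in the frame of park_top between 0.044 and 0.056 m and contact force between the fingers and bits below 0.1 N and x of paste_mid in the frame of park_top between -0.1 and 0.1 m and y of paste_mid in the frame of park_top between -0.085 and 0.085 m and z of paste_mid in the frame of park_top between 0.044 and 0.056 m and contact force between the fingers and paste below 0.1 N), for 0.2 s.
2. the jig lies released inside the orange outline, the pots still on the green mat (all of step 1 and horizontal distance between jig_mid and plate_spot below 0.012 m and angle between the y axis of jig_mid and the y axis of plate_spot, either way round below 0.17 rad and z of jig_mid in the frame of plate_spot below 0.018 m and linear speed of jig below 0.03 m/s and angle between jig_mid's own z axis and vertical below 0.12 rad and contact force between the fingers and jig below 0.1 N), for 0.2 s.
At the end, for the whole second after the job is handed in: The jig lies flat on the steel plate within 12 mm of the outline's centre and within 0.17 rad (10 degrees) of its length, and each pot stands upright within 12 mm of the centre of the ring of its own colour on the grey mat; all released and at rest (horizontal distance between jig_mid and plate_spot below 0.012 m and angle between the y axis of jig_mid and the y axis of plate_spot, either way round below 0.17 rad and z of jig_mid in the frame of plate_spot below 0.018 m and linear speed of each of jig, can, bits, paste below 0.03 m/s and angle between each of jig_mid, can_mid, bits_mid, paste_mid's own z axis and vertical below 0.12 rad and contact force between the fingers and jig below 0.1 N and horizontal distance between can_mid and ring_red below 0.012 m and z of can_mid in the frame of ring_red below 0.056 m and contact force between the fingers and can below 0.1 N and horizontal distance between bits_mid and ring_blue below 0.012 m and z of bits_mid in the frame of ring_blue below 0.056 m and contact force between the fingers and bits below 0.1 N and horizontal distance between paste_mid and ring_yellow below 0.012 m and z of paste_mid in the frame of ring_yellow below 0.056 m and contact force between the fingers and paste below 0.1 N); the robot touches nothing.
It fails at once if a pot is tipped by more than 0.6 rad (angle between any of can_mid, bits_mid, paste_mid's own z axis and vertical above 0.6 rad).
It also fails if it takes over 144 s, if anything falls off the work surface, if the arm or the gripper's body presses on something with over 40 N, if the wrist force passes 120 N, or if a joint passes its speed limit or range.

ROBOT

A 6-joint arm with a two-finger parallel gripper is mounted at the origin on the work surface. World frame = base frame: x ahead of the robot, y to its left, z up, the work surface at z = 0. Lengths are in mm, angles in rad, forces in N, time in s.
With the tool pointing down it reaches from about 300 to 1000 mm from the base axis. Payload 5.1 kg.
Tool frame: the origin (TCP) lies on the centre line of the jaws, within the pads' length; the fingertips stand 25 mm ahead of it and the grasp point (between the pads) lies 6 mm ahead of it; z points along the fingers, y is the line along which they close (so a half turn about z gives the same grasp; the last joint's range is limited). The gripper opens to 95 mm and grips with 3 to 60 N. Pads are 20 mm wide; open, the fingers measure 119 mm over their backs; the gripper's body (75 mm by 180 mm) begins 59 mm behind the grasp point.
Start: joints at [1.228, 0.124, 1.65, -0, 1.367, -0.083], TCP at [166.999, 628.169, 239.656] pointing down, gripper open.
Joint ranges: [-2.61, 2.61], [-1.02, 2.33], [0.03, 2.71], [-1.35, 4.49], [0.32, 2.68], [-2.91, 2.91]. Speed limits (rad/s): [2.57, 2.57, 3.14, 3.14, 3.14, 3.14].

INTERFACE

Orientations are given as [roll, pitch, yaw] about the fixed x, y, z axes, in that order (R = Rz(yaw) Ry(pitch) Rx(roll)).
In Python, from cell import * gives the robot as it stands. Calls block until the motion is done:
- reach(position, orientation): joint-space move of the TCP to a pose.
- line_to(position, speed=150, attitude=None, f_stop=None): straight line of the TCP; attitude=None keeps the orientation; speed is the mean speed in mm/s. With f_stop (N) it stops when the force on the tool has changed by that much, and returns True; else False.
- goto_joints(angles): joint-space move.
- grip(opening, strength=None): finger opening in mm; strength is the grip in N (None keeps the last); returns when the fingers have stopped.
- sleep(seconds).
- solve_ik(position, orientation): joint angles nearest the present ones, or None.
- state(): the state.
- get_image(name): name is "side" or "top"; returns a dict with "image" (480x640x3 uint8, blue, green, red), "fx", "fy", "cx", "cy" (pixels), "D" ([k1, k2, p1, p2, k3] as OpenCV has them; the pictures are not rectified), "world_from_camera" (4x4, takes a point from camera to world coordinates). Camera axes: x right, y down, z forward; pixel columns grow to the right and rows downward; lengths in mm; the calibration is good to about 2 mm. A picture is of the moment at which its call begins. There is no depth.
A pose or a line that the arm cannot do raises PlanningError and nothing moves.
- hand_in(): hands the job in; it is judged then, once.
The state is a dict: "time": time; "qpos": joint angles; "dq": joint speeds; "effort": joint torques, N m; "tcp_pos": TCP position; "eef_rot": TCP orientation; "contact_force": force on the tool from outside, world axes, zero at the start; "ft_torque": the same for the moment, N m; "gripper_width": finger opening in mm; "finger_force": force on a finger pad.
Only numpy, scipy, OpenCV 4.12 (cv2) and the standard library are available. Lean on these libraries where they do the work, as an engineer would, in place of code of your own. Each camera call takes 0.05 s, during which the arm holds its last target. There are 200 camera calls.

## Working session

There is one attempt and no reset: what is moved stays moved. The work goes in short steps, each a Python script; the robot and the scene stay as the last script left them, time stands still between calls to the robot, and variables do not carry over. Pictures are saved under pics/ and viewed, at most 14 in all, crops included, and the job is handed in when it is done.

```bash
mkdir -p pics; ls; python3 - <<'E'
from cell import *
import cv2
for n in("top","side"):
    d=get_image(n); cv2.imwrite(f"pics/{n}0.png",d["image"]); print(n,d["fx"],d["cx"],d["cy"],d["D"]); print(d["world_from_camera"])
s=state();print(s["time"],s["tcp_pos"],s["eef_rot"],s["gripper_width"])
E
```

```text
pics
top 554.8052548475023 319.89987555145063 240.70038481226737 [-0.06268172  0.          0.          0.          0.        ]
[[ 3.24389175e-02 -9.73307820e-01  2.27199480e-01  3.63857661e+02]
 [-9.99473232e-01 -3.18143062e-02  6.41161981e-03 -1.50058339e+01]
 [ 9.87714122e-04 -2.27287784e-01 -9.73827134e-01  9.93674611e+02]
 [ 0.00000000e+00  0.00000000e+00  0.00000000e+00  1.00000000e+00]]
side 584.1477691737534 321.9252456198698 246.2278939843129 [0.04981187 0.         0.         0.         0.        ]
[[-9.98476831e-01 -4.77771425e-02  2.75928094e-02  5.37517370e+02]
 [-5.43176064e-02  7.63534062e-01 -6.43479086e-01  7.49745542e+02]
 [ 9.67554220e-03 -6.43997734e-01 -7.64966210e-01  9.61458758e+02]
 [ 0.00000000e+00  0.00000000e+00  0.00000000e+00  1.00000000e+00]]
0.1 [166.84113783 627.67227895 238.50529122] [-3.13971781e+00 -1.49537292e-04  2.88176302e+00] 95.01213241845714
```

View pics/top0.png

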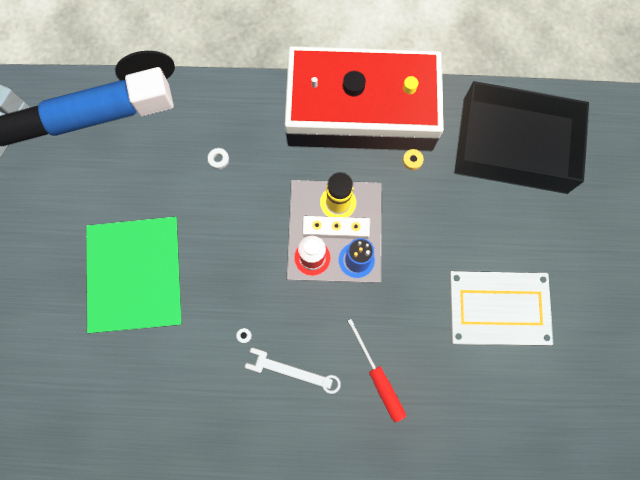

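View pics/side0.png

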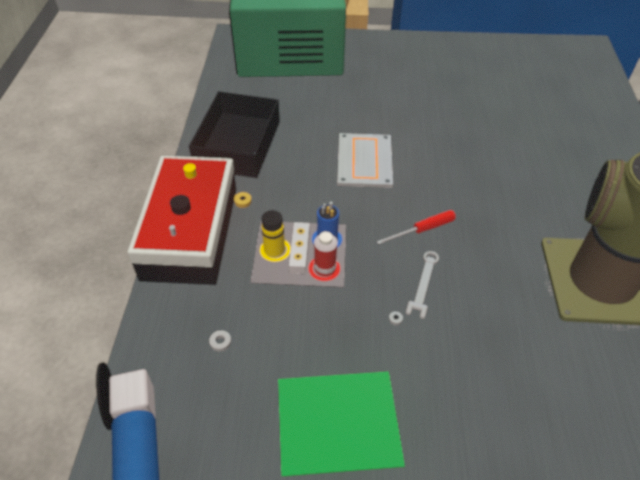

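The top view (up = +x, right = −y) shows the grey mat at about (335,230), with yellow at (338,200), red at (312,255) and blue at (358,257), each apparently on its own ring, and the jig at (337,226). The green mat is at (133,275) on the left, and the plate is at (502,308) on the right. The side view agrees. I'll measure these next and take an enlarged crop.

```bash
cat > h.py <<'E'
from cell import *
import cv2, numpy as np
def cast(d,px,z):
    K=np.array([[d["fx"],0,d["cx"]],[0,d["fy"],d["cy"]],[0,0,1]])
    u=cv2.undistortPoints(np.float64(px).reshape(-1,1,2),K,np.float64(d["D"])).reshape(-1,2)
    T=np.array(d["world_from_camera"]); r=np.c_[u,np.ones(len(u))]@T[:3,:3].T
    return (T[:3,3]+r*((z-T[2,3])/r[:,2])[:,None])[:,:2]
def mask(d,lo,hi,roi):
    m=cv2.inRange(cv2.cvtColor(d["image"],cv2.COLOR_BGR2HSV),lo,hi)
    if roi is not None:
        x0,y0,x1,y1=roi; k=np.zeros_like(m); k[y0:y1,x0:x1]=255; m&=k
    return m
def big(m): return max(cv2.findContours(m,cv2.RETR_EXTERNAL,cv2.CHAIN_APPROX_NONE)[0],key=cv2.contourArea).reshape(-1,2)
def rect(d,m,z):
    (c,s,a)=cv2.minAreaRect(np.float32(cast(d,big(m),z)))
    if s[0]>s[1]: s=s[::-1]; a-=90   # a+90 = long axis direction (deg)
    return np.round(c,1),np.round(s,1),round((a+90+90)%180-90,1)
E
python3 - <<'E'
from h import *
D={n:get_image(n) for n in("top","side")}
R={"top":dict(green=(60,200,200,350),plate=(455,280,548,335),jig=(295,212,378,240)),
   "side":dict(green=(260,360,420,480),plate=(345,132,386,184),jig=(286,218,312,272))}
for n,d in D.items():
    print(n,"green",rect(d,mask(d,(45,120,80),(75,255,255),R[n]["green"]),4))
    print(n,"orange",rect(d,mask(d,(8,70,120),(28,255,255),R[n]["plate"]),12))
    print(n,"jig",rect(d,mask(d,(0,0,200),(180,60,255),R[n]["jig"]),30))
    for c,lo,hi in(("yel",(22,120,80),(34,255,255)),("blue",(105,120,60),(125,255,255)),("red",(0,150,70),(6,255,255))):
        roi=(285,175,385,285) if n=="top" else (245,200,350,285)
        print(n,c,rect(d,mask(d,lo,hi,roi),4))
a=cv2.resize(D["top"]["image"][160:290,280:390],None,fx=4,fy=4,interpolation=2)
b=cv2.resize(D["side"]["image"][190:294,245:355],None,fx=3.2,fy=3.2,interpolation=2)
o=np.zeros((600,800,3),np.uint8);o[:a.shape[0],:a.shape[1]]=a;o[:b.shape[0],445:445+b.shape[1]]=b[:,:355]
cv2.imwrite("pics/crop0.png",o)
for n,px in(("top",[(286,136),(440,138),(289,50)]),("side",[(135,262),(203,265),(235,160)])): print(n,cast(D[n],px,60).round())
E
```

```text
top green (array([522.7, 330.9]), array([170.2, 200.7]), 7.8)
top orange (array([ 482.3, -335.5]), array([ 60.6, 147.6]), -88.5)
top jig (array([617.8, -37. ]), array([ 50.1, 147.8]), -88.1)
top yel (array([672. , -39.8]), array([58.4, 63.4]), -88.2)
top blue (array([565.8, -76. ]), array([63.7, 72.4]), 1.8)
top red (array([556.9,   4.4]), array([49.4, 62.3]), -86.1)
side green (array([523.6, 330.3]), array([170.3, 199.9]), 7.7)
side orange (array([ 482.8, -338. ]), array([ 62.6, 147.9]), -88.8)
side jig (array([621.5, -38. ]), array([ 29.7, 110. ]), -88.9)
side yel (array([673.7, -60.7]), array([ 63.9, 104.2]), -83.0)
side blue (array([ 561.1, -111.4]), array([60.4, 91.1]), 85.9)
side red (array([564.6,  -5.9]), array([62.7, 76.4]), 89.2)
top [[ 774.   59.]
 [ 780. -221.]
 [ 951.   62.]]
side [[ 933.   55.]
 [ 800.   54.]
 [ 783. -254.]]
```

View pics/crop0.png

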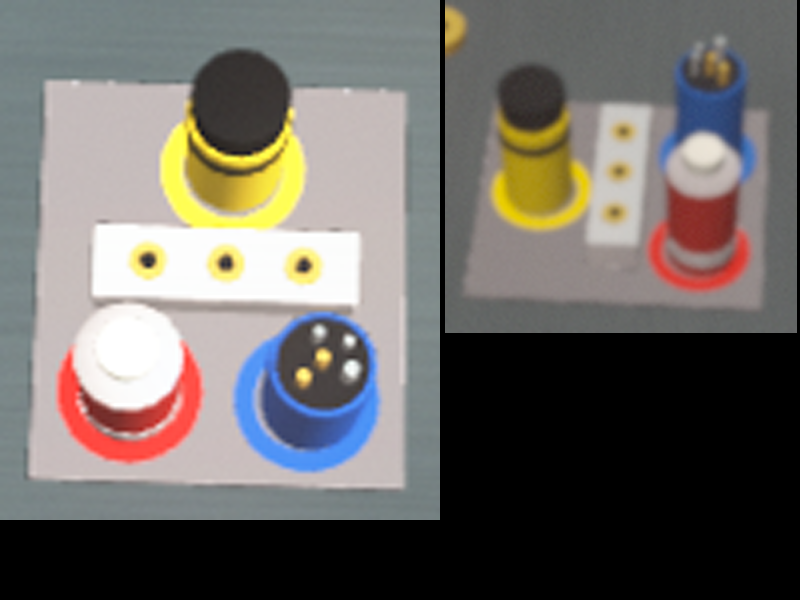

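The crop shows all three pots standing centred on their own rings. The brass bushes are at crop px (147,261), (226,263) and (304,266). I'll find the ring centres from the ring edges and the jig centre from the bushes.

```bash
python3 - <<'E'
from h import *
D={n:get_image(n) for n in("top","side")}
t=lambda x,y:(280+(x+.5)/4-.5,160+(y+.5)/4-.5); s=lambda x,y:(245+(x-445+.5)/3.2-.5,190+(y+.5)/3.2-.5)
b=cast(D["top"],[t(147,261),t(226,263),t(304,266)],30);print("jig top",b,np.degrees(np.arctan2(*(b[0]-b[2])[::-1])))
b=cast(D["side"],[s(623,131),s(619,171),s(614,212)],30);print("jig side",b)
for n,d in D.items():
    roi=(285,175,385,285) if n=="top" else (245,200,350,285)
    for c,lo,hi in(("yel",(22,120,80),(34,255,255)),("blue",(105,120,60),(125,255,255)),("red",(0,150,70),(6,255,255))):
        p=cast(d,big(mask(d,lo,hi,roi)),4)
        # ring outer edge: near-camera arc is visible, fit circle r=33 to it
        cam=np.array(d["world_from_camera"])[:2,3]; 
        from scipy.optimize import least_squares
        ax=np.array([1,0]) if n=="top" else np.array([0,-1])   # direction away from camera
        q=p@ax; p=p[q<q.min()+30]
        f=least_squares(lambda v:np.hypot(*(p-v).T)-33,p.mean(0)+ax*20,loss="soft_l1"); print(n,c,f.x.round(1),"rms",np.sqrt(np.mean(f.fun**2)).round(2))
E
```

```text
jig top [[617.64746309  -1.38827213]
 [617.88087447 -36.86040934]
 [617.64034695 -71.89298655]] 89.99421705317835
jig side [[619.52483288 -74.39590733]
 [619.40280115 -39.35352441]
 [619.85631871  -4.69220775]]
top yel [673.2 -39.2] rms 1.46
top blue [563.3 -75.6] rms 0.85
top red [574.2   5. ] rms 6.56
side yel [671.7 -42.3] rms 0.81
side blue [562.  -95.3] rms 6.39
side red [564.7  -3.8] rms 4.13
```

```bash
cat >> h.py <<'E'
DOWN=[np.pi,0,np.pi]; ZG=66; ZH=205
HOME=dict(blue=(562.7,-77.5),red=(564.5,4),yel=(672.5,-40.5))
def G(x,y):
    a=np.radians(7.8); return (523.1+x*np.cos(a)-y*np.sin(a),330.6+x*np.sin(a)+y*np.cos(a))
PARK=dict(blue=G(-55,-38),red=G(-50,42),yel=G(55,0))
def move(a,b,pz=ZG,qz=ZG,op=70):
    T0=state()["tcp_pos"]
    line_to([a[0],a[1],ZH],300); grip(op,20)
    line_to([a[0],a[1],pz],110); grip(0,20); w=state()["gripper_width"]
    if w<20: print("MISSED",w); return False
    line_to([a[0],a[1],ZH],150); line_to([b[0],b[1],ZH],280)
    line_to([b[0],b[1],qz+1],100); sleep(.2); print("w",round(w,1),"held",round(state()["gripper_width"],1)); grip(op,20)
    line_to([b[0],b[1],ZH],200); s=state(); print("t",round(s["time"],1)); return True
E
python3 - <<'E'
from h import *
print(PARK)
reach([HOME["blue"][0],HOME["blue"][1],ZH],DOWN); s=state(); print(s["time"],s["tcp_pos"],s["eef_rot"],s["qpos"])
move(HOME["blue"],PARK["blue"])
d=get_image("top"); cv2.imwrite("pics/t1.png",d["image"])
E
```

```text
{'blue': (np.float64(473.7660605265742), np.float64(285.48722557819843)), 'red': (np.float64(467.8625539341871), np.float64(365.42563067808544)), 'yel': (np.float64(577.5911312259294), np.float64(338.06435648388674))}
3.15 [562.86418236 -76.86096397 205.06431566] [ 3.14143195e+00  1.63347076e-04 -3.14063182e+00] [-2.30297669e-01 -3.20686252e-02  1.87069206e+00  2.01034941e-04
  1.30284706e+00 -1.80210806e+00]
w 45.7 held 46.3
t 11.8
```

View pics/t1.png

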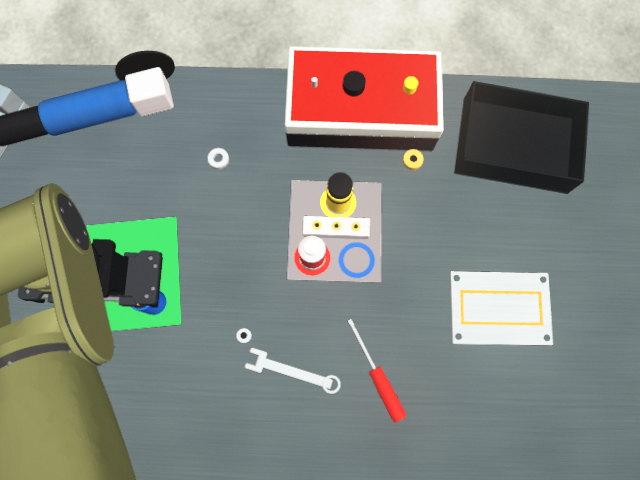

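The blue pot now stands on the green mat at (153,300) and the blue ring is free at (356,260). Next I'll clear red and yellow, then measure the rings and jig with nothing in the way.

```bash
python3 - <<'E'
from h import *
move(HOME["red"],PARK["red"]); move(HOME["yel"],PARK["yel"])
line_to([400,0,300],300)
D={n:get_image(n) for n in("top","side")}
for n,d in D.items():
    cv2.imwrite(f"pics/{n}2.png",d["image"])
    roi=(285,175,385,285) if n=="top" else (245,200,350,290)
    hsv=cv2.cvtColor(d["image"],cv2.COLOR_BGR2HSV)
    for c,lo,hi in(("yel",(22,120,80),(34,255,255)),("blue",(105,120,60),(125,255,255)),("red",(0,150,70),(6,255,255))):
        m=mask(d,lo,hi,roi)
        if c=="red": m|=mask(d,(172,150,70),(180,255,255),roi)
        try: print(n,c,rect(d,m,4))
        except Exception as e: print(n,c,e)
    jr=(298,214,375,238) if n=="top" else (286,215,314,272)
    print(n,"jig",rect(d,mask(d,(0,0,225 if n=="top" else 165),(180,60,255),jr),30))
o=np.hstack([D["top"]["image"][:,:400],D["side"]["image"][:,200:600]]);cv2.imwrite("pics/b2.png",o)
E
```

```text
w 45.9 held 46.4
t 20.9
w 46.0 held 46.0
t 30.6
top yel (array([672. , -39.7]), array([58.4, 63.4]), -88.1)
top blue (array([561.1, -76.2]), array([63. , 63.7]), -88.2)
top red (array([565.,   5.]), array([61.3, 62. ]), -88.4)
top jig (array([617.7, -36.5]), array([ 33.5, 119.4]), 89.8)
side yel (array([671.7, -40.8]), array([63.8, 64.2]), 3.6)
side blue (array([563.4, -78.4]), array([59.4, 61. ]), -50.5)
side red (array([564.6,   2.7]), array([57.9, 62.4]), 3.6)
side jig (array([619.6, -36.6]), array([ 39. , 122.7]), 87.5)
```

View pics/b2.png

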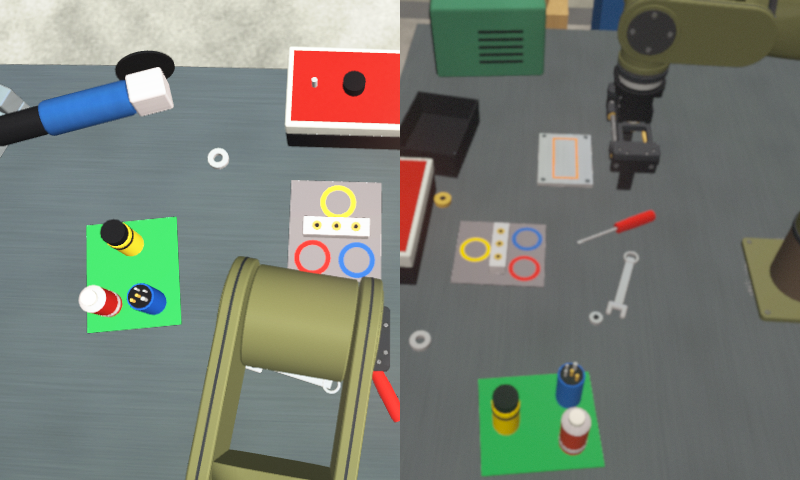

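All three pots stand well inside the green mat, and the three rings and the jig are clear. The unoccluded ring centres agree with HOME within 1.5 mm. Now the jig.

```bash
python3 - <<'E'
from h import *
J=(618.7,-38);P=(482.5,-336.7); o=[np.pi,0,np.pi/2]; o2=[np.pi,0,np.pi/2+np.radians(1.3)]
reach([*J,150],o); grip(70,40); line_to([*J,32],100); grip(0,40); print(state()["gripper_width"])
line_to([*J,150],150); print(state()["gripper_width"])
line_to([*P,150],250,attitude=o2); line_to([*P,40.7],80); sleep(.3); print(state()["tcp_pos"]); grip(70)
line_to([*P,180],200); line_to([450,0,300],300); print(state()["time"])
D={n:get_image(n) for n in("top","side")}
for n,d in D.items():
    r=(455,280,548,335) if n=="top" else (345,132,386,184)
    print(n,rect(d,mask(d,(8,70,120),(28,255,255),r),12))
a=cv2.resize(D["top"]["image"][260:355,440:560],None,fx=3.3,fy=3.3);b=cv2.resize(D["side"]["image"][120:200,325:405],(400,313)[:1]*2)
o=np.zeros((400,800,3),np.uint8);o[:a.shape[0],:a.shape[1]]=a;o[:,400:]=b;cv2.imwrite("pics/j3.png",o)
E
```

```text
33.80118843378101
33.72003423703894
[ 482.59916548 -336.78701155   40.95980972]
42.9667
top (array([ 482.3, -335.5]), array([ 60.6, 147.6]), -88.5)
side (array([ 484.2, -331.1]), array([ 64.4, 134.1]), -88.7)
```

View pics/j3.png

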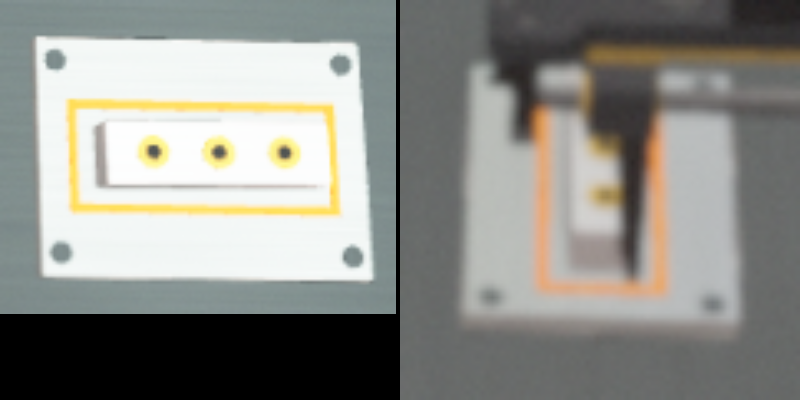

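The jig lies inside the outline, with its middle bush at crop px (219,152). I'll check the offset numerically, then return the pots.

```bash
python3 - <<'E'
from h import *
d=get_image("top"); p=cast(d,[(440+x/3.3-.35,260+y/3.3-.35) for x,y in((153,151),(219,152),(285,153))],38)
c=rect(d,mask(d,(8,70,120),(28,255,255),(455,280,548,335)),12); e=p[1]-c[0]; ang=np.degrees(np.arctan2(*(p[2]-p[0])[::-1]))
print(p.round(1),e,ang,c[2])
if np.hypot(*e)<8 and abs(ang-c[2])<6:
    o=[450,100,ZH+60]; reach(o,DOWN)
    for k in("yel","red","blue"):
        if not move(PARK[k],HOME[k]): break
    line_to([420,250,300],300)
    D={n:get_image(n) for n in("top","side")}
    a=cv2.resize(D["top"]["image"][160:290,280:390],None,fx=4,fy=4,interpolation=2);b=cv2.resize(D["side"]["image"][190:294,245:355],None,fx=3.2,fy=3.2,interpolation=2)
    o=np.zeros((600,800,3),np.uint8);o[:a.shape[0],:a.shape[1]]=a;o[:b.shape[0],445:445+b.shape[1]]=b[:,:355]
    cv2.imwrite("pics/f4.png",o); cv2.imwrite("pics/full4.png",D["top"]["image"])
E
```

```text
[[ 481.1 -300.3]
 [ 481.6 -335.4]
 [ 482.  -370.7]] [-0.74738677  0.12183406] -89.28205795318136 -88.5
w 45.2 held 45.6
t 53.4
w 45.7 held 45.6
t 63.0
w 45.7 held 45.8
t 72.1
```

```bash
ls pics
```

```text
b2.png
crop0.png
f4.png
full4.png
j3.png
side0.png
side2.png
t1.png
top0.png
top2.png
```

View pics/f4.png

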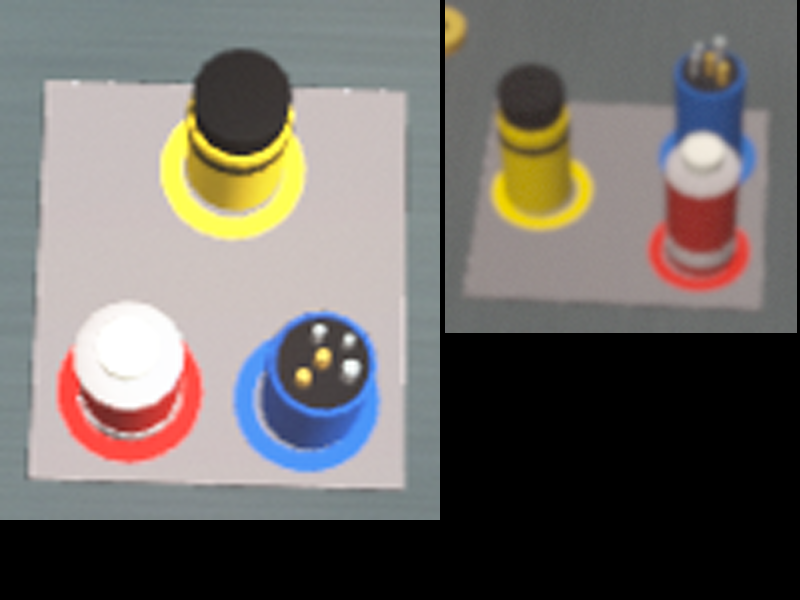

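View pics/full4.png

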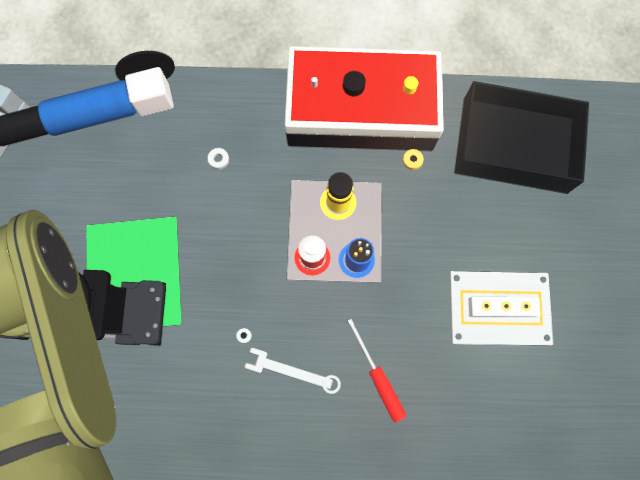

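All three pots stand upright on their own rings, at the same pixels as at the start, and the jig is inside the outline at (506,306). The arm is clear of everything, so I'm handing in.

```bash
python3 -c "
from cell import *
print(hand_in())"
```

```text
the job is handed in; nothing more can be done
None
```

I handed the job in at about 72 s of the 144 s allowed: the jig lies about 1 mm and 1° off the outline in the top view, and each pot stands upright on the ring of its own colour; no verdict came back.

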